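# Stamp the slip and put the stamp away

### The arm

A 6-joint arm with a two-finger parallel gripper is mounted at the origin on the work surface. World frame = base frame: x ahead of the robot, y to its left, z up, the work surface at z = 0. Lengths are in m, angles in rad, forces in N, time in s.
With the tool pointing down it reaches from about 0.425 to 0.95 m from the base axis. Payload 14.7 kg.
Tool frame: the origin (TCP) lies between the finger pads; the fingertips stand 14 mm ahead of it and the grasp point (between the pads) lies 5 mm behind it; z points along the fingers, y is the line along which they close (so a half turn about z gives the same grasp; the last joint's range is limited). The gripper opens to 85 mm and grips with 20 to 120 N. Pads are 22 mm wide; open, the fingers measure 114 mm over their backs; the gripper's body (76 mm by 85 mm) begins 54 mm behind the grasp point. The pads swing forward as they close: fully open they stand 13 mm farther back than shut.
Start: joints at [-1.34, 0.48, 1.596, -0, 1.065, -0.047], TCP at [0.178, -0.625, 0.245] pointing down, gripper open.
Joint ranges: [-2.75, 2.75], [-0.82, 2.05], [0.23, 2.67], [-1.56, 4.7], [0.09, 2.69], [-2.92, 2.92]. Speed limits (rad/s): [1.89, 1.89, 2.39, 3.01, 3.01, 3.01].

### API

Orientations are given as a 3x3 rotation matrix whose columns are the frame's x, y, z axes.
In Python, from bench import arm gives the robot as it stands.
- The arm moves only by the tool play_rows, never from a script. Its argument "deltas" is a list of rows, each a list of 7 numbers: the closure, from 0 (fully open) to 1 (shut), then the shift along the tool's x, y, z in mm, then the turn, a rotation vector about the tool's x, y, z in rad. In form: [[hand, dx, dy, dz, wx, wy, wz], ...]. A call has 1 to 20 rows; each row shifts and turns the commanded pose from where the row before left it, along the tool's axes as they then stand; what a row does not reach is not made up. A row lasts 1/12 s, in which the tool goes at most 41.7 mm and 7.16 degrees, less where a joint would pass 70% of its speed; a pose out of reach is approached as far as the arm can. A call is refused whole if a number of a shift passes 41.7 or a number of a turn 0.125, either way. A call with a gripper value outside its range is refused whole. The fingers move at their own pace and stop on an object; "grip_force" is the grip in N (left out, the last holds). Time passes only in rows, so rows that do not move let the fingers close. It gives the time, the measured TCP pose, the force, the opening and the grip force at its end, in the units of the state.
- arm.sense(): the state, without advancing time (a new reading comes with each control period).
- arm.capture(name): name is "scene" or "top" or "wrist"; returns (picture, depth): 384x512x3 uint8, red, green, blue; 384x512 float32, m along the optical axis (not along the pixel's ray), 0 where there is no reading.
- arm.calibration(name): a dict with "intrinsics" (3x3 intrinsics, pixels), "distortion" ([k1, k2, p1, p2, k3] as OpenCV has them; the pictures are not rectified), "extrinsics" (4x4, takes a point from camera to world coordinates). Camera axes: x right, y up, looking along -z (the intrinsics and any distortion apply to the point x, -y, -z); pixel columns grow to the right and rows downward; lengths in m; the calibration is good to about 2 mm. A picture is of the moment at which its call begins: read the wrist's pose just before it. calibration takes no time and is no camera call; for the wrist camera it gives the pose at the moment of the call.
- arm.hand_in(): hands the job in; it is judged then, once.
The state is a dict: "time": time; "joint_pos": joint angles; "qd": joint speeds; "joint_torque": joint torques, N m; "ee_pos": TCP position; "tool_rot": TCP orientation; "ft_force": force on the tool from outside, world axes, zero at the start; "moment": the same for the moment, N m; "finger_gap": finger opening in m; "grasp_force": force on a finger pad.
Only numpy, scipy, OpenCV 4.12 (cv2) and the standard library are available. Lean on these libraries where they do the work, as an engineer would, in place of code of your own. Each camera call takes 0.05 s, during which the arm holds its last target. There are 200 camera calls.

### The job

Take the standing hand stamp and press it firmly, face down and square, inside the empty red box on the slip, touching the clipboard nowhere else with it. Then press its end on the mat or desk to swing it level between the fingers, and slide it over the black case base until it drops fully home, lying flat in the shallow pocket; let go. Do not let the stamp topple over, and leave everything else on the desk where it is.

Things in the scene. Friction and masses are not known exactly. Their poses are not given: they have to be found in the camera images.
- stamp: Pre-inked hand stamp, loose, 60-130 g, 92 mm tall, first standing on its flat red face on the cork mat. Grey head, 24 mm high: 26 mm (x) by 60 mm (y). Above it, to the top, a blue flat-sided handle: 26 mm (x) by 16 mm (y). Laid on its 60 x 92 mm side it lies level, 26 mm high. Origin: centre of the red face (26 x 60 mm); z points from the face to the handle's end.
- stamp_mid (a point): Middle of the stamp's length, on its axis, 46 mm from the face, axes as the stamp's. When the stamp lies flat this point is 13 mm above what it lies on.
- mat: Cork desk mat fixed to the desk, 150 mm (x) by 130 mm (y), 3 mm thick, grippy: a place to turn the stamp over. Origin: centre of its underside.
- form: Clipboard fixed to the desk, 176 mm (x) by 126 mm (y), with a white slip on it; the slip's surface is 5 mm above the desk. A steel clip 14 x 60 mm, its top 14 mm above the desk, lies at its +x end (x = 73 to 87 mm). Origin: centre of its underside on the desk.
- form_box (a point): Centre of the empty red-outlined box printed on the slip, on the paper's surface, at (-35, 0, 5) mm in the form's frame. Inside the outline the box is 40 mm along the form's x and 74 mm along its y, so the stamp's 60 mm side goes along y (either way round). A press of some 6 to 15 N gives a good print.
- case: Black stamp case base fixed to the desk, a flat plate 180 mm (x) by 100 mm (y), 12 mm high, with white stripes along its sides and a shallow pocket with a green floor, 98 mm (x) by 66 mm (y), nearer its +x end; the plate is plain for 67 mm at its -x end. Origin: centre of its underside on the desk.
- case_pocket (a point): Centre of the pocket's flat floor, at (26, 0, 7) mm in the case's frame, axes as the case's. The pocket is 5 mm deep below the plate's top; the stamp fits lying flat, its length along x (head at either end), its 60 mm width along y, with 3 mm play all round.
- staples: small green box of staples, 60 x 30 x 18 mm, loose. To be left alone. Origin: centre of its underside.
- eraser: white eraser, 55 x 24 x 14 mm, loose. To be left alone. Origin: centre of its underside.
- glasses_case: blue striped glasses case, 160 x 62 x 40 mm, loose. To be left alone. Origin: centre of its underside.
- mug: white mug, 80 mm across, 92 mm tall, loose. To be left alone. Origin: centre of its underside.
- calculator: black calculator, 130 x 80 x 13 mm, loose. To be left alone. Origin: centre of its underside.
- correction_tape: yellow correction-tape roller, about 80 x 40 x 18 mm, loose. To be left alone. Origin: centre of its underside.
Mind the look-alikes: they are no part of the job. Several things look just like the stamp: the one meant starts farthest to the robot's right.

How it is judged:
On the way, in this order (a step that is already met when the one before it is completed fails the run):
1. the stamp is pressed with more than 4 N, face down (within 0.12 rad), square (within 0.15 rad) in the red box (centre within 7.5 mm each way) (angle between stamp's own z axis and vertical below 0.12 rad and contact force between stamp and form above 4 N and angle between the y axis of stamp and the y axis of form_box, either way round below 0.15 rad and x of stamp in the frame of form_box between -0.0075 and 0.0075 m and y of stamp in the frame of form_box between -0.0075 and 0.0075 m), for 0.2 s.
2. the stamp has been swung level (within 0.2 rad) (angle between stamp's own z axis and vertical between 1.3708 and 1.7708 rad), for 0.1 s.
At the end, for the whole second after the job is handed in: The stamp lies flat and at rest in the case's pocket (level within 0.04 rad, its middle 11 to 15 mm above the pocket's floor and within 6 mm of its centre each way, its length along the pocket's within 0.12 rad), let go (angle between stamp's own z axis and vertical between 1.5308 and 1.6108 rad and z of stamp_mid in the frame of case_pocket between 0.011 and 0.015 m and angle between the z axis of stamp and the x axis of case_pocket, either way round below 0.12 rad and angle between the y axis of stamp and the y axis of case_pocket, either way round below 0.12 rad and linear speed of stamp below 0.02 m/s and x of stamp_mid in the frame of case_pocket between -0.006 and 0.006 m and y of stamp_mid in the frame of case_pocket between -0.006 and 0.006 m); the robot touches nothing.
It fails at once if the stamp touches the clipboard or slip (over 0.5 N) with its face's centre more than 14 mm from the centre of the red box (contact force between stamp and form above 0.5 N and horizontal distance between stamp and form_box above 0.014 m).
It fails at once if the stamp topples over (turns faster than 8 rad/s while still more than 0.37 rad short of level) (angular speed of stamp above 8 rad/s and angle between stamp's own z axis and vertical below 1.2 rad).
It fails at once if another thing on the desk is moved by more than 30 mm (distance of any of staples, eraser, glasses_case, mug, calculator, correction_tape from where it was at the start of the episode above 0.03 m).
It also fails if it takes over 69 s, if anything falls off the work surface, if the arm or the gripper's body presses on something with over 40 N, if the wrist force passes 120 N, or if a joint passes its speed limit or range.

## Working session

There is one attempt and no reset: what is moved stays moved. The work goes in short steps, Python scripts to look and compute and a tool call to move; the robot and the scene stay as the last step left them, time stands still between calls to the robot, and variables do not carry over. Pictures are saved under pics/ and viewed, at most 12 in all, crops included, and the job is handed in when it is done.

Besides the shell and the picture viewer there is one more tool, called after "Emit:" by a JSON object that holds its "api" and its "payload". play_rows: Moves the arm, as the interface text tells. Its arguments: {"type":"object","properties":{"deltas":{"type":"array"},"grip_force":{"type":"number"}},"required":["deltas"]}

```bash
ls; mkdir -p pics; cat > h.py <<'E'
import numpy as np, cv2
from bench import arm
np.set_printoptions(precision=4,suppress=True)
def cap(n,f=None):
    c=arm.calibration(n); im,d=arm.capture(n)
    if f: cv2.imwrite('pics/'+f,im[:,:,::-1])
    return im,d,c
def ray(c,uv):
    K=np.array(c['intrinsics'],float);D=np.array(c['distortion'],float);E=np.array(c['extrinsics'])
    p=cv2.undistortPoints(np.array(uv,float).reshape(-1,1,2),K,D).reshape(-1,2)
    v=np.c_[p[:,0],-p[:,1],-np.ones(len(p))]
    return E[:3,3],v@E[:3,:3].T,v
def onplane(c,uv,z):
    o,d,_=ray(c,uv); return o+d*((z-o[2])/d[:,2])[:,None]
def cloud(c,d):
    h,w=d.shape;u,v=np.meshgrid(np.arange(w),np.arange(h))
    o,r,_=ray(c,np.c_[u.ravel(),v.ravel()])
    return (o+r*d.ravel()[:,None]).reshape(h,w,3)
E
python3 - <<'E'
from h import *
a,d,c=cap('top','top.png');b,d2,c2=cap('scene','scene.png')
for k in (c,c2): print(k['extrinsics'],k['intrinsics'],k['distortion'])
s=arm.sense();print(s['time'],s['ee_pos'],s['tool_rot'])
np.savez('top0.npz',im=a,d=d)
E
```

```text
pics
[[-0.0123  0.9951 -0.0982  0.3861]
 [-0.9996 -0.0148 -0.0248  0.0975]
 [-0.0261  0.0979  0.9949  1.3176]
 [ 0.      0.      0.      1.    ]] [[426.6868   0.     259.0479]
 [  0.     426.6868 193.0657]
 [  0.       0.       1.    ]] [-0.0492  0.      0.      0.      0.    ]
[[ 0.4052 -0.5444  0.7345  1.3778]
 [ 0.9142  0.2425 -0.3247 -0.2652]
 [-0.0013  0.803   0.5959  0.7625]
 [ 0.      0.      0.      1.    ]] [[450.0212   0.     260.02  ]
 [  0.     450.0212 191.7461]
 [  0.       0.       1.    ]] [-0.0458  0.      0.      0.      0.    ]
0.1 [ 0.1782 -0.6248  0.2448] [[ 0.9617  0.2742 -0.0002]
 [ 0.2742 -0.9617  0.001 ]
 [ 0.     -0.001  -1.    ]]
```

View pics/top.png

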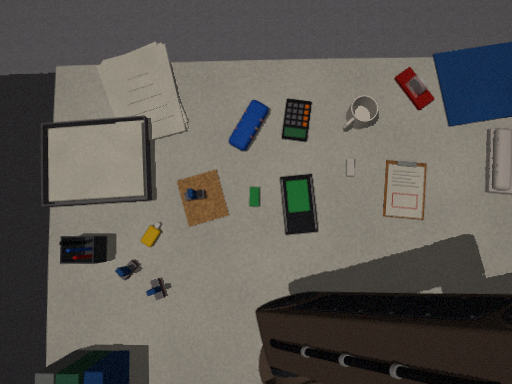

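View pics/scene.png

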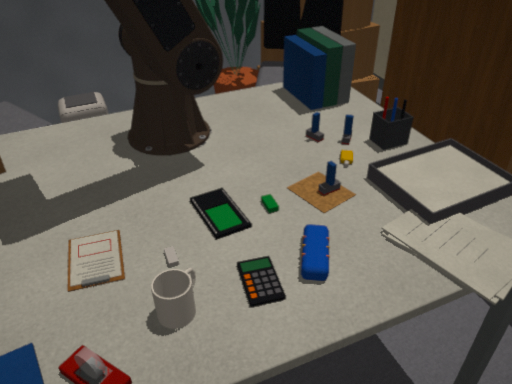

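Top view: the stamp on the cork mat at (196,194), farthest right of the three look-alikes; case at (298,203), green pocket toward the top; form at (405,190), red box at (405,200), clip at the top. Now measure.

```bash
cat > m.py <<'E'
from h import *
def rect(c,mask,z,roi):
    m=np.zeros_like(mask,np.uint8);x0,y0,x1,y1=roi;m[y0:y1,x0:x1]=mask[y0:y1,x0:x1]
    cs,_=cv2.findContours(m,cv2.RETR_EXTERNAL,cv2.CHAIN_APPROX_NONE)
    if not cs: return None
    k=max(cs,key=cv2.contourArea)
    P=onplane(c,k.reshape(-1,2),z)[:,:2]
    (ctr,sz,ang)=cv2.minAreaRect((P*1000).astype(np.float32))
    return np.array(ctr),np.array(sz),ang,k.reshape(-1,2).mean(0)
E
python3 - <<'E'
from m import *
a,d,c=cap('top');
hsv=cv2.cvtColor(a,cv2.COLOR_RGB2HSV);H,S,V=[hsv[...,i].astype(int) for i in range(3)]
print('mat',rect(c,(H>8)&(H<22)&(S>90)&(V>60),.003,(160,155,245,240)))
print('pocket',rect(c,(H>50)&(H<75)&(S>120)&(V>60),.007,(275,165,325,240)))
print('case',rect(c,V<60,.012,(270,165,330,245)))
print('redbox',rect(c,((H<8)|(H>172))&(S>70)&(V>80),.005,(390,180,420,215)))
print('form',rect(c,((H<25)&(S>60)&(V>50))|((S<40)&(V>190)),.004,(375,155,435,225)))
print('stampblue',rect(c,(H>100)&(H<125)&(S>100),.092,(180,180,212,205)))
print('staples',rect(c,(H>50)&(H<80)&(S>100),.018,(240,175,268,215)))
W=cloud(c,d);
for n,(u,v) in dict(mat=(215,210),form=(405,180),case=(300,225),stamp=(190,194)).items(): print(n,W[v,u])
big=cv2.resize(a[145:245,160:440],None,fx=2.85,fy=2.85,interpolation=cv2.INTER_CUBIC);cv2.imwrite('pics/z.png',np.clip(big[:,:,::-1]*1.3,0,255))
m=W[...,2]>.08; ys,xs=np.where(m[180:206,180:212]);P=W[180:206,180:212][m[180:206,180:212]];print(len(P),P.mean(0),cv2.minAreaRect((P[:,:2]*1000).astype(np.float32)))
E
```

```text
mat (array([504.9177, 307.0395]), array([148.4879, 128.8804]), 15.417654037475586, array([202.3054, 197.6647]))
pocket (array([506.4015,  12.1476]), array([98.5306, 65.972 ]), 4.354550361633301, array([297.46, 195.8 ]))
case (array([480.5179,   9.0286]), array([176.8105,  99.8044]), 4.8740925788879395, array([301.7949, 206.859 ]))
redbox (array([ 491.2399, -280.7546]), array([11.9608, 42.933 ]), 74.65941619873047, array([392.5   , 198.3235]))
form (array([ 486.4365, -316.7892]), array([80.6223, 47.8398]), 84.36556243896484, array([404.2857, 200.5714]))
stampblue (array([508.7925, 322.7068]), array([26.6477, 23.4048]), 0.12545888125896454, array([191.7241, 193.6897]))
staples (array([505.7299, 145.4551]), array([24.5517, 55.3845]), 89.31104278564453, array([253.9216, 196.2353]))
mat [0.4654 0.2675 0.0013]
form [ 0.5497 -0.3218  0.0046]
case [0.4154 0.0065 0.0142]
stamp [0.5073 0.3283 0.0934]
53 [0.5078 0.3229 0.1164] ((445.9595642089844, 221.76101684570312), (274.6510009765625, 25.825759887695312), 58.91438293457031)[ WARN:0@1.026] global loadsave.cpp:1063 imwrite_ Unsupported depth image for selected encoder is fallbacked to CV_8U.
```

View pics/z.png

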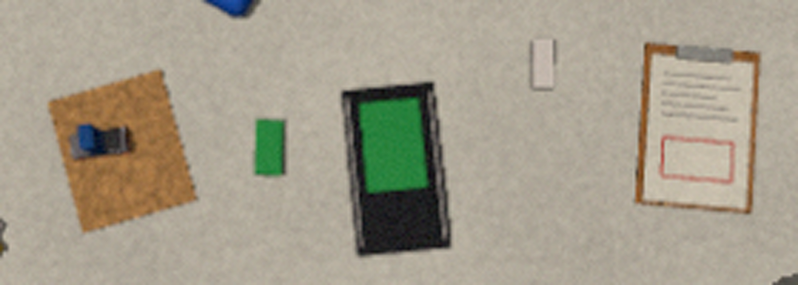

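Emit:
{"api": "play_rows", "payload": {"deltas": [[0,31.4,-18.3,-4,0,0,0],[0,31.4,-18.3,-4,0,0,0],[0,31.4,-18.3,-4,0,0,0],[0,31.4,-18.3,-4,0,0,0],[0,31.4,-18.3,-4,0,0,0],[0,31.4,-18.3,-4,0,0,0],[0,31.4,-18.3,-4,0,0,0],[0,31.4,-18.3,-4,0,0,0],[0,31.4,-18.3,-4,0,0,0],[0,31.4,-18.3,-4,0,0,0],[0,31.4,-18.3,-4,0,0,0],[0,31.4,-18.3,-4,0,0,0],[0,0,0,0,0,0,0.11],[0,0,0,0,0,0,0.11],[0,0,0,0,0,0,0.11],[0,0,0,0,0,0,0]]}}

```text
time: 1.48
ee_pos: [0.4805, -0.3101, 0.2931]
tool_rot: [[0.998, -0.057, -0.0], [-0.057, -0.998, 0.0], [-0.0, -0.0, -1.0]]
ft_force: [-0.2, 0.4, 0.8]
finger_gap: 0.0854
grasp_force: 0.0
```

```bash
cat >> h.py <<'E'
def go(p,yaw,pos=None,R=None):
    "print shift in present tool axes (mm) to reach p, then turn about tool z so that tool x has world yaw"
    s=arm.sense(); R=np.array(s['tool_rot']); pos=np.array(s['ee_pos'])
    y0=np.arctan2(R[1,0],R[0,0]); w=-((yaw-y0+np.pi/2)%np.pi-np.pi/2)
    e=(cv2.Rodrigues(R)[0].ravel())
    t=np.array([np.cos(y0),np.sin(y0),0]);
    print('shift',(R.T@(np.array(p)-pos))*1e3,'turn z',w,'tilt (tool axes) fix',R.T@np.cross(R[:,2],[0,0,-1]))
def st():
    s=arm.sense();R=np.array(s['tool_rot']);print('t',s['time'],'pos',np.array(s['ee_pos'])*1e3,'yaw',np.arctan2(R[1,0],R[0,0]),'zt',R[:,2],'F',s['ft_force'],'gap',s['finger_gap'],s['grasp_force'])
E
python3 - <<'E'
from h import *
st();a,d,c=cap('wrist','w1.png');R=np.array(arm.sense()['tool_rot']);E=np.array(c['extrinsics']);print(R.T@(E[:3,3]-arm.sense()['ee_pos']),R.T@E[:3,:3],c['intrinsics'])
E
```

```text
t 1.4833 pos [ 480.5178 -310.1295  293.1061] yaw -0.05727605573964611 zt [-0.0004  0.0003 -1.    ] F [-0.2136  0.3513  0.8147] gap 0.0854441166294967 0.0
[ 0.068  -0.0011 -0.1287] [[-0.0066  0.9648  0.2629]
 [ 1.      0.0064  0.0017]
 [-0.      0.2629 -0.9648]] [[309.7316   0.     258.4517]
 [  0.     309.7316 189.2256]
 [  0.       0.       1.    ]]
```

View pics/w1.png

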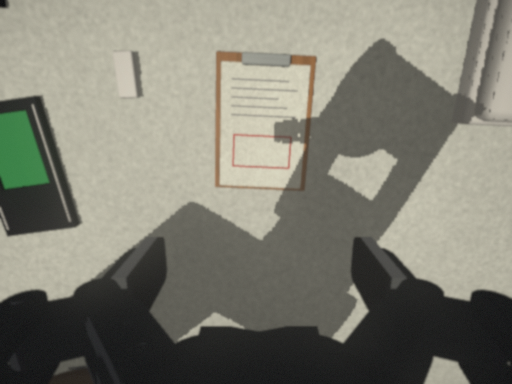

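Wrist view: whole form visible, red box outline at about (233–291, 134–168), clip at the top. Measure it and plan the move to the stamp.

```bash
python3 - <<'E'
from m import *
a,d,c=cap('wrist')
hsv=cv2.cvtColor(a,cv2.COLOR_RGB2HSV);H,S,V=[hsv[...,i].astype(int) for i in range(3)]
R=((H<8)|(H>172))&(S>60)
m=np.zeros(R.shape,bool);m[128:175,225:298]=R[128:175,225:298]
ys,xs=np.where(m);print(xs.min(),xs.max(),ys.min(),ys.max(),len(xs))
P=onplane(c,np.c_[xs,ys],.005)[:,:2]*1e3
print('box',cv2.minAreaRect(P.astype(np.float32)))
B=(H>3)&(H<22)&(S>90)
print('board',rect(c,cv2.morphologyEx((B|((S<70)&(V>120))).astype(np.uint8),cv2.MORPH_OPEN,np.ones((1,1))),.004,(200,45,330,195)))
# side lines: left edge and bottom edge brown
for nm,(x0,y0,x1,y1),f in (('left',(212,70,224,180),0),('right',(300,70,320,115),0),('bottom',(222,180,300,192),1)):
    ys,xs=np.where(B[y0:y1,x0:x1]);P=onplane(c,np.c_[xs+x0,ys+y0],.004)[:,:2]*1e3
    print(nm,len(xs),P.mean(0),cv2.fitLine(P.astype(np.float32),cv2.DIST_L2,0,.01,.01).ravel())
go([.47,.315,.30],0.0)
E
```

```text
232 290 134 168 79
box ((487.77679443359375, -312.9288635253906), (77.51595306396484, 42.52888488769531), 83.78124237060547)
board (array([ 523.1638, -315.8854]), array([173.5502, 192.2663]), 87.08464050292969, array([261.4216, 117.7509]))
left 327 [ 528.2973 -257.1493] [   0.9947   -0.1028  528.2973 -257.1493]
right 170 [ 560.6232 -380.2226] [   0.9947   -0.1028  560.6232 -380.2226]Traceback (most recent call last):
  File "<stdin>", line 13, in <module>
  File "h.py", line 14, in onplane
    o,d,_=ray(c,uv); return o+d*((z-o[2])/d[:,2])[:,None]
          ~~~^^^^^^
  File "h.py", line 10, in ray
    p=cv2.undistortPoints(np.array(uv,float).reshape(-1,1,2),K,D).reshape(-1,2)
      ~~~~~~~~~~~~~~~~~~~^^^^^^^^^^^^^^^^^^^^^^^^^^^^^^^^^^^^^^^^
cv2.error: OpenCV(4.12.0) /io/opencv/modules/calib3d/src/undistort.dispatch.cpp:347: error: (-215:Assertion failed) CV_IS_MAT(_src) && CV_IS_MAT(_dst) && (_src->rows == 1 || _src->cols == 1) && (_dst->rows == 1 || _dst->cols == 1) && _src->cols + _src->rows - 1 == _dst->rows + _dst->cols - 1 && (CV_MAT_TYPE(_src->type) == CV_32FC2 || CV_MAT_TYPE(_src->type) == CV_64FC2) && (CV_MAT_TYPE(_dst->type) == CV_32FC2 || CV_MAT_TYPE(_dst->type) == CV_64FC2) in function 'cvUndistortPointsInternal'
```

Emit:
{"api": "play_rows", "payload": {"deltas": [[0,-2.8,-34.6,0,0,0,0],[0,-2.8,-34.6,0,0,0,0],[0,-2.8,-34.6,0,0,0,0],[0,-2.8,-34.6,0,0,0,0],[0,-2.8,-34.6,0,0,0,0],[0,-2.8,-34.6,0,0,0,0],[0,-2.8,-34.6,0,0,0,0],[0,-2.8,-34.6,0,0,0,0],[0,-2.8,-34.6,0,0,0,0],[0,0,0,0,0,0,0]]}}

```text
time: 2.42
ee_pos: [0.4709, 0.0062, 0.2934]
tool_rot: [[0.999, -0.046, -0.0], [-0.046, -0.999, 0.001], [-0.0, -0.001, -1.0]]
ft_force: [0.1, -1.6, 0.6]
finger_gap: 0.0856
grasp_force: 0.0
```

```bash
python3 - <<'E'
from m import *
a,d,c=cap('wrist','w2.png');st()
hsv=cv2.cvtColor(a,cv2.COLOR_RGB2HSV);H,S,V=[hsv[...,i].astype(int) for i in range(3)]
G=(H>50)&(H<75)&(S>120)&(V>40)
ys,xs=np.where(G); print(len(xs))
print('pocket',rect(c,G.astype(np.uint8),.007,(150,0,400,384)))
print('shift to stamp view'); go([.46,.315,.30],0.0)
E
```

```text
t 2.4667 pos [471.1774   4.1044 293.3814] yaw -0.044912105896531454 zt [ 0.0001  0.0004 -1.    ] F [-0.0005  0.1173  1.0231] gap 0.08563252737644285 0.0
2294
pocket (array([507.5617,  10.6898]), array([93.6215, 54.3853]), 4.464257717132568, array([254.596 , 126.2848]))
shift to stamp view
shift [ -25.1242 -310.083    -6.4938] turn z -0.044912105896531385 tilt (tool axes) fix [-0.0004 -0.     -0.    ]
```

Emit:
{"api": "play_rows", "payload": {"deltas": [[0,-2.8,-34.6,0,0,0,0],[0,-2.8,-34.6,0,0,0,0],[0,-2.8,-34.6,0,0,0,0],[0,-2.8,-34.6,0,0,0,0],[0,-2.8,-34.6,0,0,0,0],[0,-2.8,-34.6,0,0,0,0],[0,-2.8,-34.6,0,0,0,0],[0,-2.8,-34.6,0,0,0,0],[0,-2.8,-34.6,0,0,0,0],[0,0,0,0,0,0,0]]}}

```text
time: 3.3
ee_pos: [0.4632, 0.3181, 0.2932]
tool_rot: [[0.999, -0.048, 0.001], [-0.048, -0.999, 0.002], [0.001, -0.002, -1.0]]
ft_force: [-1.9, -1.0, 0.3]
finger_gap: 0.0852
grasp_force: 0.0
```

```bash
python3 - <<'E'
from m import *
a,d,c=cap('wrist','w3.png');st()
np.savez('w3.npz',a=a,d=d,K=c['intrinsics'],D=c['distortion'],E=c['extrinsics'])
hsv=cv2.cvtColor(a,cv2.COLOR_RGB2HSV);H,S,V=[hsv[...,i].astype(int) for i in range(3)]
print('blue',rect(c,((H>100)&(H<125)&(S>100)).astype(np.uint8),.095,(120,0,420,230)))
E
```

```text
t 3.35 pos [462.979  315.756  292.9386] yaw -0.0471649316407148 zt [ 0.0001  0.0002 -1.    ] F [-0.3735 -0.9304  0.326 ] gap 0.08509906917359333 0.0
blue (array([513.4954, 332.4498]), array([21.2225, 11.6962]), 7.885848522186279, array([243.8929, 123.0536]))
```

View pics/w3.png

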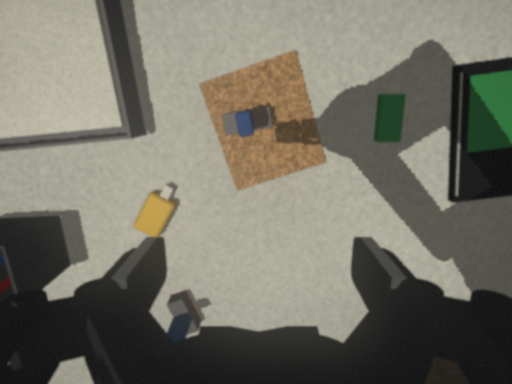

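Wrist view: stamp on the mat at (246,122), handle in its middle, head spanning (223–275). Now its pose.

```bash
python3 - <<'E'
from m import *
z=np.load('w3.npz');c=dict(intrinsics=z['K'],distortion=z['D'],extrinsics=z['E']);W=cloud(c,z['d'])*1e3
W=W[95:150,210:290];A=z['a'][95:150,210:290]
Z=W[...,2];print(np.histogram(Z,bins=[-5,0,2,4,6,10,15,20,24,26,28,30,35,50,80,85,90,93,96,100,120]))
for lo,hi in((20,34),(88,102)):
    P=W[(Z>lo)&(Z<hi)];print(lo,len(P),P.mean(0),np.median(P[:,2]),cv2.minAreaRect(P[:,:2].astype(np.float32)))
hsv=cv2.cvtColor(A,cv2.COLOR_RGB2HSV).astype(int);H,S,V=hsv[...,0],hsv[...,1],hsv[...,2]
B=((H>100)&(H<128)&(S>90)).astype(np.uint8)
nc=(S<75)&(Z>15)
uv=lambda m:np.c_[np.where(m)[1]+210,np.where(m)[0]+95]
for nm,m,h in(('blue',B>0,.095),('grey',nc|(B>0),.027)):
    P=onplane(c,uv(m),h)[:,:2]*1e3;print(nm,len(P),P.mean(0),cv2.minAreaRect(P.astype(np.float32)))
cv2.imwrite('pics/z3.png',cv2.resize(A[:,:,::-1],None,fx=9,fy=9,interpolation=cv2.INTER_NEAREST))
E
```

```text
(array([  97,  336, 2365,  496,    2,    2,    1,    1,   58,  519,   88,
          3,    8,   21,    3,    3,   27,  326,   28,    0]), array([ -5,   0,   2,   4,   6,  10,  15,  20,  24,  26,  28,  30,  35,
        50,  80,  85,  90,  93,  96, 100, 120]))
20 669 [513.1784 330.9019  27.1345] 27.151822880820966 ((512.731689453125, 332.39715576171875), (25.93209457397461, 59.853389739990234), 7.033458232879639)
88 383 [513.0862 332.2512  94.6321] 94.79125823719592 ((512.78369140625, 332.3844909667969), (25.772371292114258, 15.985069274902344), 7.4063215255737305)
blue 268 [513.6168 332.4364] ((513.5276489257812, 332.3774108886719), (22.07305908203125, 12.857678413391113), 6.831753253936768)
grey 1038 [512.0748 332.5131] ((509.11102294921875, 339.0172119140625), (31.585500717163086, 73.79524993896484), 6.8410749435424805)
```

View pics/z3.png

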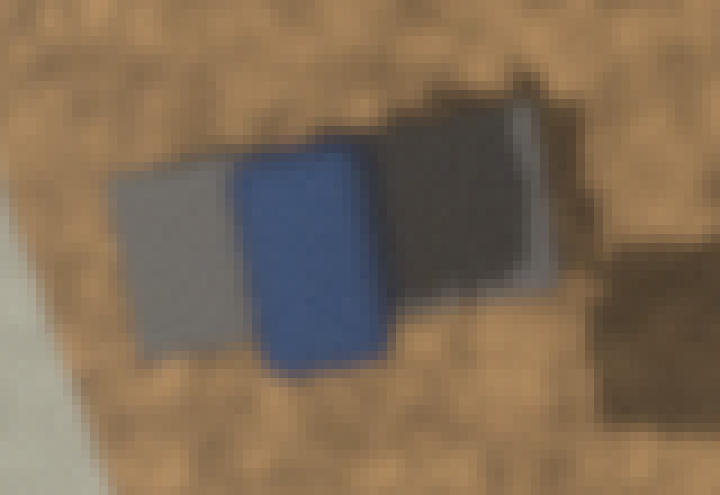

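Emit:
{"api": "play_rows", "payload": {"deltas": [[0,0,0,0,0,0,-0.086],[0,0,0,0,0,0,-0.086],[0,17.2,-3.4,20,0,0,0],[0,17.2,-3.4,20,0,0,0],[0,17.1,-3.5,20,0,0,0],[0,0,0,30,0,0,0],[0,0,0,30,0,0,0],[0,0,0,30,0,0,0],[0,0,0,20,0,0,0],[0,0,0,10,0,0,0],[0,0,0,0,0,0,0],[0,0,0,0,0,0,0]]}}

```text
time: 4.35
ee_pos: [0.5131, 0.3297, 0.1137]
tool_rot: [[0.993, 0.12, -0.0], [0.12, -0.993, -0.0], [-0.0, 0.0, -1.0]]
ft_force: [1.1, 0.2, 0.5]
finger_gap: 0.0857
grasp_force: 0.0
```

```bash
python3 -c "
from h import *
st();go([.5128,.3324,.064],.125)"
```

```text
t 4.35 pos [513.0865 329.6546 113.737 ] yaw 0.11987984392563475 zt [-0.0001 -0.0002 -1.    ] F [1.1211 0.1597 0.4996] gap 0.08570785518227532 0.0
shift [ 0.048  -2.767  49.7366] turn z -0.005120156074365223 tilt (tool axes) fix [ 0.0001  0.0001 -0.    ]
```

Emit:
{"api": "play_rows", "payload": {"deltas": [[0,0,-2.8,17,0,0,-0.005],[0,0,0,17,0,0,0],[0,0,0,15.7,0,0,0],[0,0,0,0,0,0,0],[0.5,0,0,0,0,0,0],[0.7,0,0,0,0,0,0],[0.8,0,0,0,0,0,0],[1,0,0,0,0,0,0],[1,0,0,0,0,0,0],[1,0,0,0,0,0,0],[1,0,0,0,0,0,0],[1,0,0,0,0,0,0]], "grip_force": 45}}

```text
time: 5.35
ee_pos: [0.5124, 0.3333, 0.0641]
tool_rot: [[0.992, 0.124, 0.001], [0.124, -0.992, 0.0], [0.001, -0.0, -1.0]]
ft_force: [0.4, -1.3, 7.6]
finger_gap: 0.0157
grasp_force: 49.1
```

```bash
python3 -c "
from h import *
st()"
```

```text
t 5.35 pos [512.3821 333.2632  64.0684] yaw 0.12481251013543057 zt [ 0.0005  0.0002 -1.    ] F [ 0.371  -1.3444  7.5773] gap 0.015715295174537312 49.100655913352966
```

Emit:
{"api": "play_rows", "payload": {"deltas": [[1,0,0,-15,0,0,0],[1,0,0,-25,0,0,0],[1,0,0,-30,0,0,0],[1,0,0,-30,0,0,0.115],[1,0,0,0,0,0,0.115],[1,2.2,32.3,0,0,0,0],[1,2.2,32.3,0,0,0,0],[1,2.2,32.3,0,0,0,0],[1,2.2,32.3,0,0,0,0],[1,2.2,32.3,0,0,0,0],[1,2.2,32.3,0,0,0,0],[1,2.2,32.3,0,0,0,0],[1,2.2,32.3,0,0,0,0],[1,2.2,32.3,0,0,0,0],[1,2.2,32.3,0,0,0,0],[1,2.2,32.3,0,0,0,0],[1,2.2,32.3,0,0,0,0],[1,2.2,32.3,0,0,0,0],[1,2.2,32.3,0,0,0,0],[1,2.2,32.3,0,0,0,0]]}}

```text
time: 7.02
ee_pos: [0.4937, -0.1537, 0.1637]
tool_rot: [[0.994, -0.105, -0.0], [-0.105, -0.994, 0.0], [-0.0, -0.0, -1.0]]
ft_force: [0.4, -0.7, -0.7]
finger_gap: 0.0157
grasp_force: 47.9
```

Emit:
{"api": "play_rows", "payload": {"deltas": [[1,2.2,32.3,0,0,0,0],[1,2.2,32.3,0,0,0,0],[1,2.2,32.3,0,0,0,0],[1,2.2,32.3,0,0,0,0],[1,2.2,32.3,0,0,0,0],[1,0,0,20,0,0,0],[1,0,0,20,0,0,0],[1,0,0,20,0,0,0],[1,0,0,10,0,0,0],[1,0,0,0,0,0,0],[1,0,0,0,0,0,0]]}}

```text
time: 7.93
ee_pos: [0.488, -0.3136, 0.0936]
tool_rot: [[0.994, -0.105, -0.001], [-0.105, -0.994, 0.001], [-0.001, -0.0, -1.0]]
ft_force: [1.0, -0.3, -0.7]
finger_gap: 0.0156
grasp_force: 47.9
```

```bash
python3 - <<'E'
from m import *
st();go([.4878,-.3129,.08],-.105)
a,d,c=cap('scene','s2.png');b,d2,c2=cap('wrist','w4.png')
x=cv2.resize(a[190:310,40:200],None,fx=2.5,fy=2.5,interpolation=cv2.INTER_CUBIC)
y=cv2.resize(b,(400,300));cv2.imwrite('pics/c4.png',np.hstack([x,y])[:,:,::-1])
E
```

```text
t 7.9333 pos [ 487.9696 -313.6252   93.574 ] yaw -0.10498347149375323 zt [-0.0008  0.0006 -1.    ] F [ 0.9974 -0.3294 -0.6749] gap 0.015614226453746567 47.93203353881836
shift [-0.2334 -0.6968 13.5746] turn z 1.652850624678237e-05 tilt (tool axes) fix [-0.0005  0.0008 -0.    ]
```

View pics/c4.png

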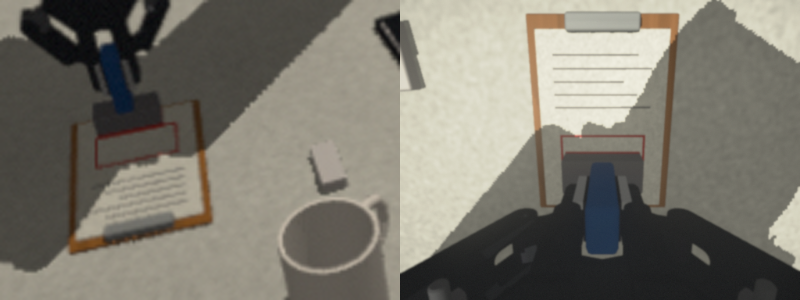

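Both views show the stamp hanging upright and square just over the red box, handle centred between the fingers. Lowering.

Emit:
{"api": "play_rows", "payload": {"deltas": [[1,0,-0.7,8,0,0,0],[1,0,0,8,0,0,0],[1,0,0,6,0,0,0],[1,0,0,3,0,0,0],[1,0,0,1.5,0,0,0],[1,0,0,0.5,0,0,0],[1,0,0,0,0,0,0]]}}

```text
time: 8.62
ee_pos: [0.4881, -0.3132, 0.0665]
tool_rot: [[0.994, -0.105, -0.0], [-0.105, -0.994, 0.0], [-0.0, -0.0, -1.0]]
ft_force: [0.7, -0.8, -1.1]
finger_gap: 0.0154
grasp_force: 48.0
```

Emit:
{"api": "play_rows", "payload": {"deltas": [[1,0,0,0.5,0,0,0],[1,0,0,0.5,0,0,0],[1,0,0,0.3,0,0,0],[1,0,0,0,0,0,0]]}}

```text
time: 8.95
ee_pos: [0.4884, -0.3134, 0.066]
tool_rot: [[0.994, -0.105, 0.001], [-0.105, -0.994, -0.001], [0.001, 0.0, -1.0]]
ft_force: [-1.7, 0.5, 9.7]
finger_gap: 0.0156
grasp_force: 49.4
```

Emit:
{"api": "play_rows", "payload": {"deltas": [[1,0,0,0.1,0,0,0],[1,0,0,0,0,0,0],[1,0,0,0,0,0,0],[1,0,0,0,0,0,0],[1,0,0,0,0,0,0],[1,0,0,0,0,0,0]]}}

```text
time: 9.45
ee_pos: [0.4884, -0.3135, 0.066]
tool_rot: [[0.994, -0.105, 0.001], [-0.105, -0.994, -0.001], [0.001, 0.001, -1.0]]
ft_force: [-2.6, 0.9, 9.9]
finger_gap: 0.0155
grasp_force: 49.8
```

```bash
python3 - <<'E'
from m import *
st()
a,d,c=cap('top');W=cloud(c,d)*1e3
# head grey in the wrist view vs box as check
b,d2,c2=cap('wrist');V=cloud(c2,d2)*1e3;Z=V[...,2]
m=(Z>20)&(Z<34)&(abs(V[...,0]-488)<60)&(abs(V[...,1]+313)<50);P=V[m];print(len(P),P[:,0].max(),P[:,1].min(),P[:,1].max(),np.median(P[:,2]))
q=(Z>40)&(Z<110)&(cv2.cvtColor(b,cv2.COLOR_RGB2HSV)[...,1]>120);P=V[q];print('handle',P.min(0),P.max(0))
E
```

```text
t 9.45 pos [ 488.357  -313.4516   66.0159] yaw -0.1052079148591495 zt [ 0.0007 -0.0006 -1.    ] F [-2.637   0.9434  9.8784] gap 0.015501863015542943 49.804526567459106
2561 504.7047429850418 -343.0328911093834 -281.2812362234035 28.927751311748267
handle [ 477.2626 -320.5179   72.871 ] [ 502.3945 -304.1576   99.082 ]
```

Emit:
{"api": "play_rows", "payload": {"deltas": [[1,0,0,-10,0,0,0],[1,0,0,-20,0,0,0],[1,0,0,-30,0,0,0],[1,0,0,-10,0,0,-0.0915],[1,0,0,0,0,0,-0.0915],[1,1.9,-32.6,0,0,0,0],[1,1.9,-32.6,0,0,0,0],[1,1.9,-32.6,0,0,0,0],[1,1.9,-32.6,0,0,0,0],[1,1.9,-32.6,0,0,0,0],[1,1.9,-32.6,0,0,0,0],[1,1.9,-32.6,0,0,0,0],[1,1.9,-32.6,0,0,0,0],[1,1.9,-32.6,0,0,0,0],[1,1.9,-32.6,0,0,0,0],[1,1.9,-32.6,0,0,0,0],[1,1.9,-32.6,0,0,0,0],[1,1.9,-32.6,0,0,0,0],[1,1.9,-32.6,0,0,0,0],[1,1.9,-32.6,0,0,0,0]]}}

```text
time: 11.22
ee_pos: [0.4784, 0.1783, 0.136]
tool_rot: [[0.997, 0.078, 0.001], [0.078, -0.997, 0.0], [0.001, -0.0, -1.0]]
ft_force: [1.2, -0.1, -1.7]
finger_gap: 0.0155
grasp_force: 48.0
```

Emit:
{"api": "play_rows", "payload": {"deltas": [[1,1.9,-32.6,0,0,0,0],[1,1.9,-32.6,0,0,0,0],[1,1.9,-32.6,0,0,0,0],[1,1.9,-32.6,0,0,0,0],[1,0,0,20,0,0,0],[1,0,0,20,0,0,0],[1,0,0,15,0,0,0],[1,0,0,8,0,0,0],[1,0,0,3,0,0,0],[1,0,0,0,0,0,0],[1,0,0,0,0,0,0]]}}

```text
time: 12.13
ee_pos: [0.4764, 0.3072, 0.07]
tool_rot: [[0.997, 0.077, 0.001], [0.077, -0.997, 0.0], [0.001, -0.0, -1.0]]
ft_force: [0.0, -0.1, -1.0]
finger_gap: 0.0153
grasp_force: 47.9
```

Emit:
{"api": "play_rows", "payload": {"deltas": [[1,0,0,4,0,0,0],[1,0,0,2,0,0,0],[1,0,0,0.8,0,0,0],[1,0,0,0.4,0,0,0],[1,0,0,0,0,0,0]]}}

```text
time: 12.55
ee_pos: [0.4767, 0.3072, 0.0639]
tool_rot: [[0.997, 0.078, 0.002], [0.078, -0.997, 0.001], [0.002, -0.001, -1.0]]
ft_force: [-4.4, -6.3, 30.5]
finger_gap: 0.0158
grasp_force: 52.7
```

Emit:
{"api": "play_rows", "payload": {"deltas": [[1,0,0,0,0,0,0],[1,0,0,0,0,0,0]], "grip_force": 22}}

```text
time: 12.72
ee_pos: [0.4767, 0.3072, 0.0639]
tool_rot: [[0.997, 0.078, 0.002], [0.078, -0.997, 0.001], [0.002, -0.001, -1.0]]
ft_force: [-4.7, -6.9, 31.8]
finger_gap: 0.0155
grasp_force: 52.7
```

```bash
python3 - <<'E'
from h import *
st()
t=np.linspace(0,1.35,24);x=-13*np.cos(t)+66*np.sin(t);z=13*np.sin(t)+66*np.cos(t)
print(np.c_[t[1:],np.diff(x),-np.diff(z)].round(2))
E
```

```text
t 12.7167 pos [476.7093 307.2284  63.9098] yaw 0.07774538916821866 zt [ 0.0018  0.0008 -1.    ] F [-4.7354 -6.9054 31.8242] gap 0.01545358653299976 52.68394410610199
[[ 0.06  3.89 -0.65]
 [ 0.12  3.93 -0.42]
 [ 0.18  3.94 -0.19]
 [ 0.23  3.95  0.04]
 [ 0.29  3.94  0.27]
 [ 0.35  3.92  0.51]
 [ 0.41  3.88  0.73]
 [ 0.47  3.83  0.96]
 [ 0.53  3.77  1.18]
 [ 0.59  3.69  1.4 ]
 [ 0.65  3.6   1.62]
 [ 0.7   3.5   1.82]
 [ 0.76  3.39  2.03]
 [ 0.82  3.26  2.22]
 [ 0.88  3.13  2.41]
 [ 0.94  2.98  2.59]
 [ 1.    2.82  2.76]
 [ 1.06  2.66  2.92]
 [ 1.12  2.48  3.07]
 [ 1.17  2.3   3.21]
 [ 1.23  2.1   3.34]
 [ 1.29  1.9   3.46]
 [ 1.35  1.7   3.56]]
```

Emit:
{"api": "play_rows", "payload": {"deltas": [[1,0,0,-0.7,0,0,0],[1,0,0,0,0,0,0],[1,0,0,0,0,0,0]], "grip_force": 22}}

```text
time: 12.97
ee_pos: [0.4766, 0.3072, 0.0639]
tool_rot: [[0.997, 0.078, 0.002], [0.078, -0.997, 0.001], [0.002, -0.001, -1.0]]
ft_force: [-1.9, -4.1, 16.9]
finger_gap: 0.0158
grasp_force: 50.6
```

Emit:
{"api": "play_rows", "payload": {"deltas": [[0.75,0,0,0,0,0,0],[0.75,0,0,0,0,0,0],[1,0,0,0,0,0,0],[1,0,0,0,0,0,0],[1,0,0,0,0,0,0],[1,0,0,0,0,0,0]], "grip_force": 22}}

```text
time: 13.47
ee_pos: [0.4762, 0.3072, 0.063]
tool_rot: [[0.997, 0.078, 0.0], [0.078, -0.997, 0.0], [0.001, -0.0, -1.0]]
ft_force: [-0.6, -0.9, 6.5]
finger_gap: 0.0156
grasp_force: 23.4
```

Emit:
{"api": "play_rows", "payload": {"deltas": [[1,3.9,0,-0.5,0,0,0],[1,3.9,0,-0.4,0,0,0],[1,3.9,0,-0.2,0,0,0],[1,3.9,0,0,0,0,0],[1,3.9,0,0.3,0,0,0],[1,3.9,0,0.5,0,0,0],[1,3.9,0,0.7,0,0,0],[1,3.8,0,1,0,0,0],[1,0,0,0,0,0,0]]}}

```text
time: 14.22
ee_pos: [0.5079, 0.3097, 0.0618]
tool_rot: [[0.997, 0.078, 0.001], [0.078, -0.997, 0.0], [0.001, -0.0, -1.0]]
ft_force: [-1.0, -1.0, 12.4]
finger_gap: 0.0158
grasp_force: 24.2
```

```bash
python3 - <<'E'
from h import *
st()
a,d,c=cap('scene');b,d2,c2=cap('top')
x=cv2.resize(a[130:220,270:390],None,fx=3.3,fy=3.3,interpolation=cv2.INTER_CUBIC)
cv2.imwrite('pics/s5.png',x[:,:,::-1])
E
```

```text
t 14.2167 pos [507.9182 309.7247  61.8404] yaw 0.07765453423686174 zt [ 0.0006  0.0003 -1.    ] F [-1.0202 -1.04   12.3993] gap 0.01584729284289831 24.24759864807129
```

View pics/s5.png

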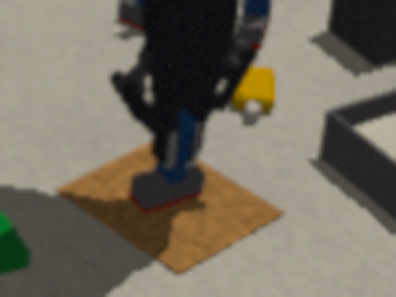

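```bash
cat >> m.py <<'E'
def stampfit(names=('scene','wrist','top'),rad=.1):
    "blue handle and grey head points near the TCP, in the tool-yaw frame centred on TCP (x,y) mm"
    s=arm.sense();p=np.array(s['ee_pos']);R=np.array(s['tool_rot']);ax=np.array([R[0,0],R[1,0],0]);ay=np.array([-ax[1],ax[0],0])
    for n in names:
        a,d,c=cap(n);W=cloud(c,d);h=cv2.cvtColor(a,cv2.COLOR_RGB2HSV).astype(int)
        ok=(np.linalg.norm(W[...,:2]-p[:2],axis=2)<rad)&(W[...,2]>.006)&(W[...,2]<.13)&(d>0)
        q=lambda m:np.c_[(W[m]-p)@ax,(W[m]-p)@ay,W[m][:,2]]*1e3
        B=ok&(h[...,0]>100)&(h[...,0]<128)&(h[...,1]>110);Q=q(B)
        print(n,'blue',len(Q))
        if len(Q)>8:
            print('  min/max',np.percentile(Q,[3,97],axis=0).round(1).tolist())
        G=ok&(h[...,1]<75)&(W[...,2]<.06)&(W[...,2]>.008);Q2=q(G)
        if len(Q2)>8: print('  grey',len(Q2),np.percentile(Q2,[3,97],axis=0).round(1).tolist())
        r=ok&((h[...,0]<8)|(h[...,0]>172))&(h[...,1]>130);Q3=q(r)
        if len(Q3)>4: print('  red',len(Q3),Q3.mean(0))
        yield n,Q,Q2
E
python3 - <<'E'
from m import *
for n,Q,Q2 in stampfit():
    if n!='top' and len(Q)>30:
        # profile x vs z of the blue
        for z in range(20,110,8):
            k=Q[abs(Q[:,2]-z)<4]
            if len(k)>3: print('   z',z,len(k),k[:,0].min().round(1),k[:,0].max().round(1),k[:,1].mean().round(1))
E
```

```text
scene blue 101
  min/max [[-3.1, -9.7, 31.8], [14.6, 8.9, 96.0]]
  grey 174 [[-12.8, -32.0, 10.4], [10.6, 24.8, 55.7]]
  red 12 [  1.8685 -14.233    7.5332]
   z 28 4 3.4 7.5 -0.0
   z 36 16 -8.8 8.6 -4.5
   z 44 7 2.7 10.2 -1.7
   z 52 6 7.3 11.0 1.8
   z 60 10 7.0 11.6 2.3
   z 68 9 8.9 12.6 -0.5
   z 76 9 8.2 14.6 -0.1
   z 84 9 6.2 15.3 -2.1
   z 92 27 -4.2 16.0 0.5
   z 100 4 1.2 12.9 -3.2
wrist blue 2741
  min/max [[-7.0, -5.7, 90.0], [15.0, 7.8, 97.2]]
  grey 2476 [[-5.9, -27.6, 11.8], [12.4, 29.4, 58.7]]
   z 76 4 13.3 13.6 -1.7
   z 84 49 13.2 15.1 -1.9
   z 92 1869 -9.2 15.9 0.8
   z 100 819 -8.7 13.6 1.0
top blue 0
```

The view shows the stamp still nearly upright (head with red edge low on the mat): it slid rather than swung. I'll tilt the hand with it first so pressing has a lever.

Emit:
{"api": "play_rows", "payload": {"deltas": [[1,0,0,-7,0,0,0],[1,0,0,-13,0,0,0],[1,0,0,0,0,-0.08,0],[1,0,0,0,0,-0.08,0],[1,0,0,0,0,-0.08,0],[1,0,0,0,0,-0.08,0],[1,0,0,0,0,-0.08,0],[1,0,0,0,0,-0.08,0],[1,0,0,0,0,-0.08,0],[1,0,0,0,0,-0.08,0],[1,0,0,0,0,0,0],[1,0,0,0,0,0,0]]}}

```text
time: 15.47
ee_pos: [0.5073, 0.3093, 0.0801]
tool_rot: [[0.8, 0.077, -0.595], [0.062, -0.997, -0.046], [-0.597, 0.0, -0.802]]
ft_force: [0.2, -0.5, -1.5]
finger_gap: 0.0155
grasp_force: 22.4
```

```bash
cat >> m.py <<'E'
def lean(n='scene'):
    s=arm.sense();p=np.array(s['ee_pos']);R=np.array(s['tool_rot']);ax=np.array([R[0,0],R[1,0],0]);ax/=np.linalg.norm(ax);ay=np.array([-ax[1],ax[0],0])
    a,d,c=cap(n);W=cloud(c,d);h=cv2.cvtColor(a,cv2.COLOR_RGB2HSV).astype(int)
    Q=np.stack([(W-p)@ax,(W-p)@ay,W[...,2]],2)*1e3
    near=(abs(Q[...,0])<110)&(abs(Q[...,1])<40)&(Q[...,2]<130)
    B=near&(h[...,0]>100)&(h[...,0]<128)&(h[...,1]>110)
    r=near&((h[...,0]<6)|(h[...,0]>174))&(h[...,1]>130)
    G=near&(h[...,1]<70)&(Q[...,2]>7)&(abs(Q[...,1])>13)&(Q[...,2]<60)
    print(n,'blue',B.sum(),'red',r.sum(),'grey',G.sum())
    return Q[B],Q[r],Q[G],a
E
python3 - <<'E'
from m import *
st()
for n in('scene','wrist'):
    B,r,G,a=lean(n)
    for nm,Q in(('blue',B),('red',r),('grey',G)):
        if len(Q)>6:
            m=np.median(Q,0);u,sv,vt=np.linalg.svd(Q-Q.mean(0),full_matrices=False)
            print(nm,'pc',np.percentile(Q,[3,50,97],axis=0).round(0).tolist(),'sv',(sv/np.sqrt(len(Q))).round(1),'normal',vt[2],'long',vt[0])
E
```

```text
t 15.4667 pos [507.302  309.2905  80.0793] yaw 0.07685255543176119 zt [-0.5951 -0.0464 -0.8023] F [ 0.1785 -0.4758 -1.4869] gap 0.015533101537877656 22.405631840229034
scene blue 11 red 0 grey 67
blue pc [[2.0, -23.0, 70.0], [21.0, -6.0, 88.0], [30.0, 6.0, 100.0]] sv [14.6  8.7  0.7] normal [-0.713   0.1275  0.6895] long [-0.7011 -0.1227 -0.7024]
grey pc [[-43.0, -32.0, 40.0], [-23.0, -27.0, 52.0], [-16.0, 24.0, 59.0]] sv [15.9  7.1  4.9] normal [ 0.2344 -0.1631 -0.9584] long [ 0.2193  0.9693 -0.1113]
wrist blue 2518 red 0 grey 1454
blue pc [[15.0, -6.0, 99.0], [23.0, 1.0, 107.0], [31.0, 8.0, 114.0]] sv [6.6 4.1 0.7] normal [ 0.691  -0.0131  0.7228] long [-0.7199  0.079   0.6896]
grey pc [[-26.0, -28.0, 37.0], [-19.0, 14.0, 51.0], [-15.0, 30.0, 58.0]] sv [23.   5.6  3.2] normal [ 0.9912 -0.0066 -0.1322] long [-0.007  -1.     -0.0021]
```

```bash
python3 - <<'E'
import numpy as np
t=.64;r=62.7
f=np.linspace(.577,1.164,15)
dX=np.diff(r*np.sin(f));dZ=np.diff(r*np.cos(f))
print(np.c_[f[1:]+.186,dX,dZ,np.cos(t)*dX-np.sin(t)*dZ,-np.sin(t)*dX-np.cos(t)*dZ].round(2))
E
```

```text
[[ 0.8   2.17 -1.48  2.63 -0.11]
 [ 0.85  2.11 -1.57  2.63 -0.  ]
 [ 0.89  2.04 -1.66  2.63  0.11]
 [ 0.93  1.97 -1.74  2.62  0.22]
 [ 0.97  1.9  -1.82  2.61  0.33]
 [ 1.01  1.82 -1.9   2.59  0.44]
 [ 1.06  1.74 -1.97  2.57  0.55]
 [ 1.1   1.65 -2.05  2.55  0.65]
 [ 1.14  1.56 -2.11  2.52  0.76]
 [ 1.18  1.47 -2.18  2.48  0.87]
 [ 1.22  1.38 -2.24  2.44  0.97]
 [ 1.27  1.29 -2.29  2.4   1.07]
 [ 1.31  1.19 -2.34  2.35  1.17]
 [ 1.35  1.09 -2.39  2.3   1.27]]
```

Emit:
{"api": "play_rows", "payload": {"deltas": [[1,6,0,8,0,0,0],[1,6,0,8,0,0,0],[1,3,0,4,0,0,0],[1,1.5,0,2,0,0,0],[1,0,0,0,0,0,0]]}}

```text
time: 15.98
ee_pos: [0.5065, 0.3094, 0.053]
tool_rot: [[0.799, 0.078, -0.596], [0.062, -0.997, -0.047], [-0.598, 0.0, -0.802]]
ft_force: [0.1, -0.2, -1.5]
finger_gap: 0.0155
grasp_force: 22.4
```

Emit:
{"api": "play_rows", "payload": {"deltas": [[1,1,0,1.2,0,0,0],[1,2.6,0,-0.1,0,0,0],[1,2.6,0,0,0,0,0],[1,2.6,0,0.1,0,0,0],[1,2.6,0,0.2,0,0,0],[1,2.6,0,0.3,0,0,0],[1,2.6,0,0.4,0,0,0],[1,0,0,0,0,0,0]]}}

```text
time: 16.65
ee_pos: [0.5196, 0.3106, 0.0418]
tool_rot: [[0.8, 0.078, -0.595], [0.062, -0.997, -0.046], [-0.597, -0.0, -0.802]]
ft_force: [0.4, 0.6, 3.9]
finger_gap: 0.0156
grasp_force: 22.9
```

```bash
cat >> m.py <<'E'
def endface():
    B,r,G,a=lean('wrist')
    Q=B; 
    for _ in range(3):
        c=np.median(Q,0);u,s,vt=np.linalg.svd(Q-c,full_matrices=False);n=vt[2]*np.sign(vt[2][0] or 1);k=abs((B-c)@n)<2.0;Q=B[k]
    c=(Q.max(0)+Q.min(0))/2
    print('n',n,'theta',np.arctan2(n[0],n[2]),'c',c,'N',len(Q),'pc',np.percentile(Q,[2,98],axis=0).round(1).tolist())
E
python3 - <<'E'
from m import *
st();endface()
E
```

```text
t 16.65 pos [519.5879 310.5683  41.8379] yaw 0.07768562058756136 zt [-0.5951 -0.0462 -0.8023] F [0.4275 0.5647 3.9071] gap 0.015614218823007406 22.89783775806427
wrist blue 2363 red 0 grey 1428
n [ 0.8196 -0.0114  0.5729] theta 0.9607569763416302 c [25.3803  0.9797 64.973 ] N 2353 pc [[19.1, -6.0, 57.3], [31.3, 7.9, 74.0]]
```

Swinging works: tilt now 0.96 rad. Continue the arc.

Emit:
{"api": "play_rows", "payload": {"deltas": [[1,2.6,0,0.5,0,0,0],[1,2.6,0,0.6,0,0,0],[1,2.5,0,0.7,0,0,0],[1,2.5,0,0.8,0,0,0],[1,2.5,0,0.9,0,0,0],[1,2.4,0,1,0,0,0],[1,2.4,0,1.1,0,0,0],[1,2.3,0,1.2,0,0,0],[1,0,0,0,0,0,0]]}}

```text
time: 17.45
ee_pos: [0.5312, 0.3114, 0.0244]
tool_rot: [[0.8, 0.078, -0.595], [0.062, -0.997, -0.046], [-0.597, 0.0, -0.802]]
ft_force: [0.6, 0.2, 2.0]
finger_gap: 0.0157
grasp_force: 22.8
```

```bash
python3 - <<'E'
from m import *
st();endface()
E
```

```text
t 17.45 pos [531.1864 311.4496  24.3872] yaw 0.0776383900873572 zt [-0.5952 -0.0463 -0.8023] F [0.6126 0.2186 2.0473] gap 0.015656733904724277 22.823676466941833
wrist blue 569 red 0 grey 7982
n [ 0.9402 -0.0344  0.339 ] theta 1.2247808639647468 c [27.2632 -0.0876 46.5573] N 567 pc [[24.4, -5.3, 41.4], [29.8, 3.7, 53.9]]
```

Emit:
{"api": "play_rows", "payload": {"deltas": [[1,2.2,0,1.3,0,0,0],[1,1.5,0,1,0,0,0],[1,0,0,0,0,0,0],[0.76,0,0,0,0,0,0],[0.76,0,0,0,0,0,0],[0.6,0,0,0,0,0,0],[0.6,0,0,0,0,0,0],[0.6,0,0,-10,0,0,0],[0.6,0,0,-20,0,0,0],[0.6,0,0,-30,0,0,0],[0.6,0,0,-30,0,0.08,0],[0.4,0,0,-10,0,0.08,0],[0,0,0,0,0,0.08,0],[0,0,0,0,0,0.08,0],[0,0,0,0,0,0.08,0],[0,0,0,0,0,0.08,0],[0,0,0,0,0,0.08,0],[0,0,0,0,0,0.08,0],[0,0,0,0,0,0,0]]}}

```text
time: 19.08
ee_pos: [0.5897, 0.3162, 0.1028]
tool_rot: [[0.997, 0.079, 0.004], [0.079, -0.997, 0.0], [0.004, -0.0, -1.0]]
ft_force: [0.8, 1.0, -0.2]
finger_gap: 0.0853
grasp_force: 0.0
```

```bash
python3 - <<'E'
from m import *
st();a,d,c=cap('wrist','w6.png');W=cloud(c,d)*1e3
np.savez('w6.npz',a=a,d=d,K=c['intrinsics'],D=c['distortion'],E=c['extrinsics'])
E
```

```text
t 19.0833 pos [589.6814 316.2267 102.7837] yaw 0.07874434132328816 zt [ 0.0036  0.0003 -1.    ] F [ 0.7516  1.0205 -0.1577] gap 0.08534912810294387 0.0
```

View pics/w6.png

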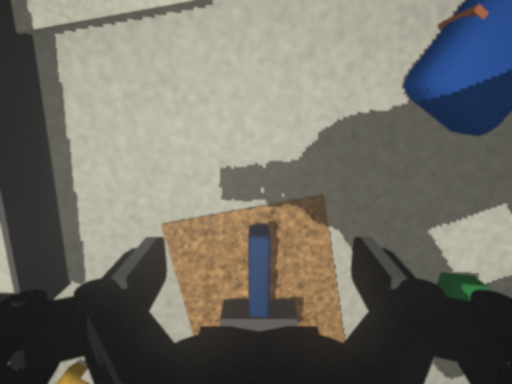

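The stamp lies flat on the mat: handle end at (259,225), head at (260,312) toward the robot. Measure.

```bash
python3 - <<'E'
from m import *
z=np.load('w6.npz');c=dict(intrinsics=z['K'],distortion=z['D'],extrinsics=z['E']);W=cloud(c,z['d'])*1e3;a=z['a']
h=cv2.cvtColor(a,cv2.COLOR_RGB2HSV).astype(int);Z=W[...,2]
box=np.zeros(Z.shape,bool);box[200:345,200:320]=1
B=box&(Z>22)&(Z<36);P=W[B];print(len(P),np.percentile(P[:,2],[3,50,97]))
blue=B&(h[...,1]>100)&(h[...,0]>100)&(h[...,0]<128);Q=W[blue];r=cv2.minAreaRect(Q[:,:2].astype(np.float32));print('handle',r)
l=cv2.fitLine(Q[:,:2].astype(np.float32),cv2.DIST_L2,0,.01,.01).ravel();print(l,np.arctan2(l[1],l[0]))
n=np.linalg.svd(Q-Q.mean(0),full_matrices=False)[2][2];print('normal',n)
u=l[:2]*np.sign(l[0]);s=Q[:,:2]@u;print('s range',np.percentile(s,[0,1,99,100]),'center lat',(Q[:,:2]@[-u[1],u[0]]).mean())
end=np.percentile(s,99.5);v=np.array([-u[1],u[0]]);lat=np.median(Q[:,:2]@v)
for k in (92,46,37): print('from face',k,u*(end-92+k)+v*lat)
print('case top-view yaw 4.4deg')
E
```

```text
2849 [23.5258 28.7488 30.0155]
handle ((534.6647338867188, 313.12103271484375), (65.26770782470703, 12.935946464538574), 4.776465892791748)
[  0.997    0.0776 535.554  313.0614] 0.077662125
normal [ 0.0014 -0.0058 -1.    ]
s range [524.6976 525.9248 589.041  589.9791] center lat 270.5673106249304
from face 92 [566.5425 315.1742]
from face 46 [520.6812 311.6053]
from face 37 [511.7083 310.9071]
case top-view yaw 4.4deg
```

```bash
python3 -c "
from h import *
st();go([.5134,.311,.0205],.0777)"
```

```text
t 19.1333 pos [590.2756 316.3038 102.7461] yaw 0.07879440933247985 zt [-0.0004 -0.0001 -1.    ] F [0.2636 0.2954 0.31  ] gap 0.08583611085315697 0.0
shift [-77.0168  -0.7721  82.2814] turn z 0.0010944093324798398 tilt (tool axes) fix [ 0.0001  0.0005 -0.    ]
```

Emit:
{"api": "play_rows", "payload": {"deltas": [[0,-25,-0.8,0,0,0,0],[0,-26,0,0,0,0,0],[0,-26,0,0,0,0,0],[0,0,0,20,0,0,0],[0,0,0,20,0,0,0],[0,0,0,20,0,0,0],[0,0,0,14,0,0,0],[0,0,0,8,0,0,0],[0,0,0,0,0,0,0],[0,0,0,0,0,0,0]]}}

```text
time: 19.97
ee_pos: [0.5151, 0.311, 0.0194]
tool_rot: [[0.997, 0.077, -0.001], [0.077, -0.997, -0.0], [-0.001, 0.0, -1.0]]
ft_force: [0.6, 1.0, 0.4]
finger_gap: 0.0855
grasp_force: 0.0
```

Emit:
{"api": "play_rows", "payload": {"deltas": [[0.6,0,0,0,0,0,0],[0.75,0,0,0,0,0,0],[0.8,0,0,0,0,0,0],[1,0,0,0,0,0,0],[1,0,0,0,0,0,0],[1,0,0,0,0,0,0],[1,0,0,0,0,0,0],[1,0,0,0,0,0,0]], "grip_force": 35}}

```text
time: 20.63
ee_pos: [0.5147, 0.3111, 0.02]
tool_rot: [[0.997, 0.078, 0.0], [0.078, -0.997, 0.0], [0.0, -0.0, -1.0]]
ft_force: [-1.1, 0.2, 5.6]
finger_gap: 0.0152
grasp_force: 35.0
```

```bash
python3 - <<'E'
from m import *
st()
a,d,c=cap('wrist');W=cloud(c,d)*1e3;h=cv2.cvtColor(a,cv2.COLOR_RGB2HSV).astype(int)
p=np.array(arm.sense()['ee_pos'])*1e3
B=(np.linalg.norm(W[...,:2]-p[:2],axis=2)<70)&(h[...,1]>100)&(h[...,0]>100)&(h[...,0]<128)&(W[...,2]>15)&(W[...,2]<45);Q=W[B];print(len(Q))
u=np.array([np.cos(.078),np.sin(.078)]);s=(Q[:,:2]-p[:2])@u;print('end from tcp',np.percentile(s,[1,99,99.7]),np.median(Q[:,2]),'lat',np.median((Q[:,:2]-p[:2])@[-u[1],u[0]]))
E
```

```text
t 20.6333 pos [514.656  311.0975  19.982 ] yaw 0.07784022032531085 zt [ 0.0004  0.0003 -1.    ] F [-1.0738  0.2462  5.5809] gap 0.015172906481671604 34.95250582695007
4557
end from tcp [-10.9558  52.2762  52.7266] 28.9790074829184 lat 0.9855113432202012
```

```bash
python3 - <<'E'
from m import *
s=arm.sense();R0=np.array(s['tool_rot']);c=arm.calibration('wrist');E=np.array(c['extrinsics'])
T=np.eye(4);T[:3,:3]=R0;T[:3,3]=s['ee_pos'];X=np.linalg.inv(T)@E
y=-.0449;T2=np.eye(4);T2[:3,:3]=np.array([[np.cos(y),np.sin(y),0],[np.sin(y),-np.cos(y),0],[0,0,-1]]);T2[:3,3]=[.4712,.0041,.2934]
c['extrinsics']=T2@X
a=cv2.imread('pics/w2.png')[:,:,::-1].copy();h=cv2.cvtColor(a,cv2.COLOR_RGB2HSV).astype(int)
G=((h[...,0]>45)&(h[...,0]<80)&(h[...,1]>90)&(h[...,2]>15)).astype(np.uint8)
ys,xs=np.where(G[:,150:400]);print(xs.min()+150,xs.max()+150,ys.min(),ys.max())
print('pocket',rect(c,G,.007,(150,0,400,384)))
K=(h[...,2]<60).astype(np.uint8);
print('plate green+dark',rect(c,K|G,.012,(150,0,400,225)))
cv2.imwrite('pics/w2c.png',cv2.resize(a[40:240,150:370],None,fx=2.5,fy=2.5)[:,:,::-1])
E
```

```text
150 280 88 168
pocket (array([508.0283,  12.1152]), array([98.6331, 66.3044]), 4.662554740905762, array([251.8884, 128.1405]))
plate green+dark (array([491.485 ,   6.3349]), array([160.7365,  79.0155]), 1.5830854177474976, array([262.0547, 137.249 ]))
```

View pics/w2c.png

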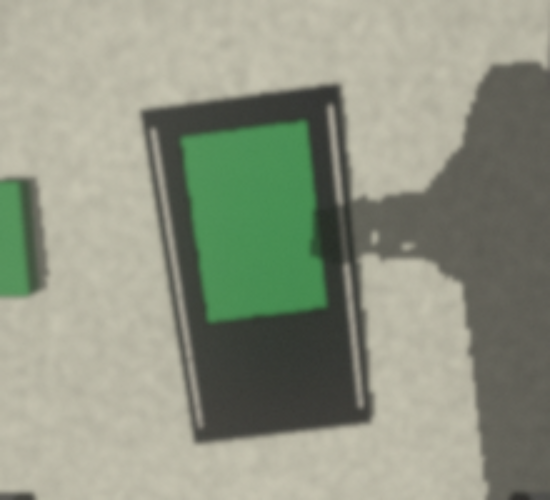

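The old wrist crop shows the whole pocket clearly (green, 98.6 × 66.3 mm fit). Carry the stamp over.

Emit:
{"api": "play_rows", "payload": {"deltas": [[1,0,0,-10,0,0,0],[1,0,0,-20,0,0,0],[1,0,0,-30,0,0,0],[1,-3.8,29.8,0,0,0,0],[1,-3.8,29.8,0,0,0,0],[1,-3.8,29.8,0,0,0,0],[1,-3.8,29.8,0,0,0,0],[1,-3.8,29.8,0,0,0,0],[1,-3.8,29.8,0,0,0,0],[1,-3.8,29.8,0,0,0,0],[1,-3.8,29.8,0,0,0,0],[1,-3.8,29.8,0,0,0,0],[1,-3.8,29.8,0,0,0,0],[1,0,0,20,0,0,0],[1,0,0,15,0,0,0],[1,0,0,5,0,0,0],[1,0,0,0,0,0,0],[1,0,0,0,0,0,0]]}}

```text
time: 22.18
ee_pos: [0.4998, 0.0112, 0.0399]
tool_rot: [[0.997, 0.078, -0.0], [0.078, -0.997, 0.0], [-0.0, -0.0, -1.0]]
ft_force: [0.0, 0.2, -0.8]
finger_gap: 0.0155
grasp_force: 34.3
```

```bash
python3 - <<'E'
from m import *
st();go([.5001,.0114,.034],.080)
a,d,c=cap('wrist');W=cloud(c,d)*1e3;h=cv2.cvtColor(a,cv2.COLOR_RGB2HSV).astype(int)
p=np.array(arm.sense()['ee_pos'])*1e3
B=(np.linalg.norm(W[...,:2]-p[:2],axis=2)<70)&(h[...,1]>100)&(h[...,0]>100)&(h[...,0]<128)&(W[...,2]>30)&(W[...,2]<75);Q=W[B]
n=np.linalg.svd(Q-Q.mean(0),full_matrices=False)[2][2];print(len(Q),n,np.median(Q[:,2]))
u=np.array([np.cos(.078),np.sin(.078)]);s=(Q[:,:2]-p[:2])@u;print('end from tcp',np.percentile(s,[1,99,99.7]))
E
```

```text
t 22.1833 pos [499.8282  11.1974  39.9438] yaw 0.07825933961505482 zt [-0.0003  0.     -1.    ] F [ 0.0295  0.1663 -0.7992] gap 0.015493739424163929 34.33046758174896
shift [ 0.2885 -0.1804  5.9438] turn z -0.0017406603849452473 tilt (tool axes) fix [-0.      0.0003  0.    ]
5490 [ 0.0147 -0.0032  0.9999] 48.83743810248578
end from tcp [-11.2914  53.5429  53.6287]
```

Emit:
{"api": "play_rows", "payload": {"deltas": [[1,0,0,6,0,0,0],[1,0,0,4,0,0,0],[1,0,0,1,0,0,0],[1,0,0,1,0,0,0],[1,0,0,1,0,0,0],[1,0,0,0,0,0,0]]}}

```text
time: 22.73
ee_pos: [0.4997, 0.011, 0.0264]
tool_rot: [[0.997, 0.078, -0.0], [0.078, -0.997, 0.0], [-0.0, -0.0, -1.0]]
ft_force: [-0.1, -0.6, -0.8]
finger_gap: 0.0151
grasp_force: 34.3
```

Emit:
{"api": "play_rows", "payload": {"deltas": [[1,0,0,1,0,0,0],[1,0,0,0.8,0,0,0],[1,0,0,0.3,0,0,0],[1,0,0,0,0,0,0]]}}

```text
time: 23.07
ee_pos: [0.4998, 0.0109, 0.0244]
tool_rot: [[0.997, 0.078, -0.0], [0.078, -0.997, 0.0], [-0.0, -0.0, -1.0]]
ft_force: [0.3, -0.5, -1.0]
finger_gap: 0.0153
grasp_force: 34.3
```

Emit:
{"api": "play_rows", "payload": {"deltas": [[1,0,0,0.4,0,0,0],[1,0,0,0,0,0,0],[0.72,0,0,0,0,0,0],[0.72,0,0,0,0,0,0],[0.72,0,0,0,0,0,0],[0.72,0,0,-5,0,0,0],[0.72,0,0,-10,0,0,0],[0.72,0,0,-20,0,0,0],[0.6,0,0,-30,0,0,0],[0.3,0,0,-40,0,0,0],[0,0,0,-40,0,0,0],[0,0,0,-40,0,0,0],[0,0,0,0,0,0,0]]}}

```text
time: 24.15
ee_pos: [0.503, 0.0108, 0.2168]
tool_rot: [[0.997, 0.078, 0.01], [0.078, -0.997, -0.0], [0.01, 0.001, -1.0]]
ft_force: [2.1, -0.3, 1.9]
finger_gap: 0.0802
grasp_force: 0.0
```

```bash
python3 - <<'E'
from m import *
st();a,d,c=cap('wrist','w9.png');W=cloud(c,d)*1e3;h=cv2.cvtColor(a,cv2.COLOR_RGB2HSV).astype(int)
near=np.linalg.norm(W[...,:2]-[508,12],axis=2)<62
m=near&(W[...,2]>24)&(W[...,2]<42);P=W[m];print('top z',np.percentile(P[:,2],[3,50,97]),cv2.minAreaRect(P[:,:2].astype(np.float32)))
n=np.linalg.svd(P-P.mean(0),full_matrices=False)[2][2];print(n)
G=((h[...,0]>45)&(h[...,0]<80)&(h[...,1]>90)&near);Q=W[G];print('green',cv2.minAreaRect(Q[:,:2].astype(np.float32)),np.median(Q[:,2]))
E
```

```text
t 24.15 pos [503.0436  10.8462 216.8343] yaw 0.0779177931029091 zt [ 0.0104 -0.0004 -0.9999] F [ 2.0809 -0.2677  1.8543] gap 0.08021100146744357 0.0
top z [29.911  32.9818 34.3175] ((507.30029296875, 13.343448638916016), (92.21668243408203, 59.78740310668945), 5.373365879058838)
[0.0025 0.0001 1.    ]
green ((515.4585571289062, 15.677862167358398), (107.80780792236328, 65.73619079589844), 4.233721733093262) 7.55270339209349
```

View pics/w9.png

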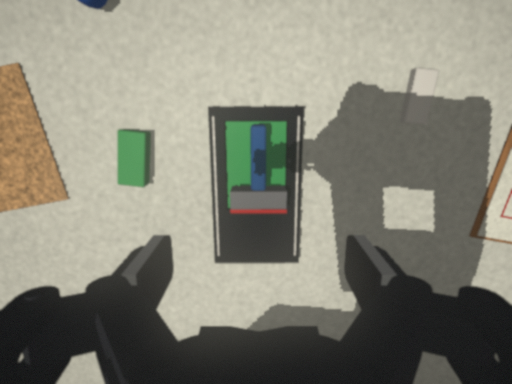

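The stamp lies flat inside the pocket (green margins all round, top at 33 mm, level). Handing in.

```bash
python3 -c "
from bench import arm
print(arm.hand_in())"
```

```text
the job is handed in; nothing more can be done
None
```

I pressed the stamp square in the red box at about 10 N, swung it level on the mat, and released it lying flat in the case pocket. I handed the job in at about 24 s, and the interface returned no verdict.

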